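Put the yarn-spool stand back together and hold its spindle

ROBOT

A 6-joint arm with a two-finger parallel gripper is mounted at the origin on the work surface. World frame = base frame: x ahead of the robot, y to its left, z up, the work surface at z = 0. Lengths are in m, angles in rad, forces in N, time in s.
With the tool pointing down it reaches from about 0.325 to 0.9 m from the base axis. Payload 6.1 kg.
Tool frame: the origin (TCP) lies between the finger pads; the fingertips stand 8 mm ahead of it and the grasp point (between the pads) lies 11 mm behind it; z points along the fingers, y is the direction in which the jaws open and shut (so a half turn about z gives the same grasp; the last joint's range is limited). The gripper opens to 87 mm and grips with 3 to 60 N. Pads are 19 mm wide; open, the fingers measure 117 mm over their backs; the gripper's body (75 mm by 190 mm) begins 51 mm behind the grasp point.
Start: joints at [1.131, 0.22, 1.526, -0, 1.395, -0.126], TCP at [0.193, 0.594, 0.231] pointing down, gripper open.
Joint ranges: [-2.98, 2.98], [-0.91, 2.08], [0.09, 2.57], [-1.24, 4.39], [0.2, 2.65], [-2.68, 2.68]. Speed limits (rad/s): [2.57, 2.57, 3.01, 3.14, 3.14, 3.14].

INTERFACE

Orientations are given as a unit quaternion [w, x, y, z].
In Python, from rig import readout, eyes, workorder gives the robot as it stands.
- The arm moves only by the shell command python3 -m pendant 'ROWS'. ROWS is JSON, a list of rows, each a list of 3 entries, a list of its own where there are three numbers: the finger opening in mm, from 0 to 87, then the shift along the world's x, y, z in units of 40 mm (1.0 is 40 mm), then the turn about the world's z in units of 5 degrees (1.0 is 5 degrees). A call has 1 to 10 rows; each row is the pose to reach, as a shift and turn from the pose commanded when the call began; what a row does not reach only later rows make up. A row lasts 1/12 s, in which the tool goes at most 41.7 mm and 7.16 degrees, less where a joint would pass 70% of its speed; a pose out of reach is approached as far as the arm can. A call with a gripper value outside its range is refused whole. The fingers move at their own pace and stop on an object; the grip force is fixed at half the most. Time passes only in rows, so rows that repeat a pose let the fingers close. It gives the time, the measured TCP pose, the force and the opening at its end, in the units of the state.
- readout.observe(): the state, without advancing time (a new reading comes with each control period).
- eyes.snapshot(name): name is "side" or "top" or "wrist"; returns a dict with "color" (420x560x3 uint8, blue, green, red), "K" (3x3 intrinsics, pixels), "world_from_camera" (4x4, takes a point from camera to world coordinates); the wrist camera has in their place "mount" (4x4, takes a point from camera to tool coordinates, whose origin is the TCP and whose axes are the flange's). Camera axes: x right, y up, looking along -z (the intrinsics and any distortion apply to the point x, -y, -z); pixel columns grow to the right and rows downward; lengths in m; the calibration is good to about 2 mm. A picture is of the moment at which its call begins: read the wrist's pose just before it. There is no depth.
- workorder.close_job(): hands the job in, once; it reports no verdict.
The state is a dict: "time_s": time; "joint_positions": joint angles; "qvel": joint speeds; "tau": joint torques, N m; "tool_pos": TCP position; "ee_rot": TCP orientation; "contact_force": force on the tool from outside, world axes, zero at the start; "torque": the same for the moment, N m; "gripper_width": finger opening in m.
Only numpy, scipy, OpenCV 4.12 (cv2) and the standard library are available. Lean on these libraries where they do the work, as an engineer would, in place of code of your own. Each camera call takes 0.05 s, during which the arm holds its last target. There are 200 camera calls.

TASK

Put the yarn-spool stand back together: set the loose aluminium bearing block down into the pocket in the wooden base, flat and square with its bore in line with the fixed bracket, then take the longer, thicker spindle from the rack by its wooden grip and slide it from the outer side of the fixed bracket through the bracket's bushing and on through the block's bushing, until its collar is up against the bracket. Finish while still gripping the spindle there, so that I can fit the end nut at the far end, and leave everything else on the desk where it is.

Things in the scene. Friction and masses are not known exactly. Their poses are not given: they have to be found in the camera images.
- stand: fixed spool stand: dark wooden base 240 x 120 x 32 mm; origin under its centre, z up, x level along the line of the bushings, from the grey steel bracket to the pocket. Bracket: upright plate 16 mm thick (x = -73 to -57 mm), 56 mm wide, top 134 mm above the desk, 13 mm bore along x, 110 mm above the desk. The spindle goes in along +x from the bracket's outer side
- fixed_bush (a point): centre of the bore at the outer face of the fixed bracket (where the spindle goes in and where its collar ends up), 110 mm above the desk; axes as the stand
- pocket (a point): centre of the pocket's floor, 20 mm above the desk; axes as the stand. The pocket is 53 mm (along x) by 83 mm (along y) and 12 mm deep, open at the top, and lies 60 mm from the stand's origin along +x
- bearing_center (a point): loose aluminium bearing block, 0.3 to 0.6 kg, standing on its foot: its centre, 57 mm above its underside. Foot 50 (x) x 80 (y) x 14 mm; on it an upright 30 (x) x 50 (y) mm, flat top 114 mm above the underside. 13 mm bore along x, 90 mm above the underside. Same after half a turn about z. Seated, the foot has 1.5 mm to spare each side and this point is 77 mm above the desk
- bearing_foot (a point): centre of the underside of the block's foot; axes as the block
- bearing_bush (a point): middle of the block's bore, 90 mm above its underside, 15 mm in from both faces; axes as the block
- spindle_grip (a point): longer spindle, 0.1 kg, lying level in a rack slot: centre of its square beech grip (22 x 22 x 72 mm, sides upright), 50 mm above the desk. x points to the tip. Along x from here: grip ends at 36 mm, front face of the steel collar (22 mm across, 6 mm thick) at 46, then shaft 10 mm across, its last 12 mm tapering to a 4 mm nose, tip at 230. It balances 70 to 80 mm ahead of here
- spindle_collar (a point): centre of the front face of the longer spindle's collar, on the axis; axes as the grip
- spindle_tip (a point): the tip of the longer spindle's nose, on the axis; axes as the grip
- rack: fixed plywood rack: board 135 x 160 x 12 mm, origin under its centre; two upright cheeks 10 mm thick, 57 mm high, at x = -51 and +51 mm, with slots 14 mm wide, 12 mm deep, open at the top, at y = +40 and -40 mm. Two spindles lie in them along x, tips to +x; they lift straight up. Their grips stick out past the board on the -x side, over bare desk
- spare_center (a point): bystander: the shorter, thinner spindle (shaft 8 mm across, 140 mm from collar to tip, 18 mm square grip) in the other slot; this point lies on its axis 20 mm ahead of its collar's face
- bobbin_a_center (a point): bystander: empty wooden bobbin standing on end, 58 mm across, 85 mm high; its centre
- bobbin_b_center (a point): bystander: a second such bobbin; its centre
- end_nut_center (a point): bystander: knurled brass end nut lying flat, 36 mm across, 20 mm high; its centre
- oil_bottle_center (a point): bystander: white oil bottle with a spout, 42 mm across, 115 mm high; point on its axis 50 mm up
- comb_center (a point): bystander: weaver's beating comb lying flat, 215 mm long, 60 mm wide, 18 mm high; its middle

How it is judged:
By the outcome, as a careful person would: the job done as asked, in the order asked, and still so for the second after the job is handed in, while the arm keeps its last pose, push and grip.
It also fails if it takes over 64 s, if anything falls off the work surface, if the arm or the gripper's body presses on something with over 40 N, if the wrist force passes 120 N, or if a joint passes its speed limit or range.

## Working session

There is one attempt and no reset: what is moved stays moved. The work goes in short steps, Python scripts to look and compute and a shell command to move; the robot and the scene stay as the last step left them, time stands still between calls to the robot, and variables do not carry over. Pictures are saved under pics/ and viewed, about 8 in all and at most 12, crops included, and the job is handed in when it is done.

```bash
mkdir -p pics; ls; python3 - <<'E'
from rig import readout, eyes
import cv2, numpy as np
s=readout.observe(); print({k:np.round(v,4).tolist() for k,v in s.items()})
for n in ["top","side","wrist"]:
    d=eyes.snapshot(n); cv2.imwrite(f"pics/{n}0.png",d["color"]); print(n,np.round(d["K"],1).tolist(),{k:np.round(v,4).tolist() for k,v in d.items() if k not in("color","K")})
E
```

```text
pics
{'time_s': 0.0, 'joint_positions': [1.1309, 0.2212, 1.5276, -0.0, 1.3947, -0.1261], 'qvel': [0.0001, -0.001, 0.0008, -0.0009, 0.0, -0.0011], 'tau': [-0.0002, -49.4624, -38.7363, 0.0698, 0.0575, -0.0001], 'tool_pos': [0.1927, 0.5939, 0.2295], 'ee_rot': [-0.0003, 0.1563, 0.9877, -0.0009], 'contact_force': [0.1935, 0.1675, -0.2409], 'torque': [-0.0352, -0.0211, -0.0399], 'gripper_width': 0.0869}
top [[437.5, 0.0, 287.6], [0.0, 437.5, 217.0], [0.0, 0.0, 1.0]] {'world_from_camera': [[0.0221, 0.9934, -0.1125, 0.4363], [-0.9997, 0.0214, -0.0077, -0.0196], [-0.0053, 0.1126, 0.9936, 1.1439], [0.0, 0.0, 0.0, 1.0]]}
side [[436.4, 0.0, 279.7], [0.0, 436.4, 208.1], [0.0, 0.0, 1.0]] {'world_from_camera': [[-0.9166, 0.2639, -0.3003, 0.2699], [-0.3992, -0.5643, 0.7226, 0.68], [0.0213, 0.7823, 0.6226, 0.6587], [0.0, 0.0, 0.0, 1.0]]}
wrist [[366.6, 0.0, 278.0], [0.0, 366.6, 211.9], [0.0, 0.0, 1.0]] {'mount': [[-0.0008, 0.9571, 0.2898, 0.079], [1.0, 0.0006, 0.0007, 0.0003], [0.0004, 0.2898, -0.9571, -0.1542], [0.0, 0.0, 0.0, 1.0]]}
```

View pics/top0.png

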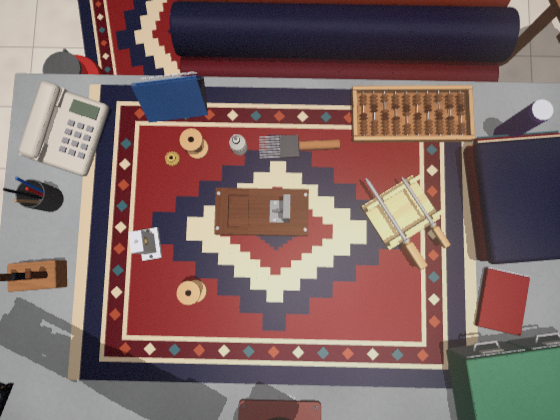

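View pics/side0.png

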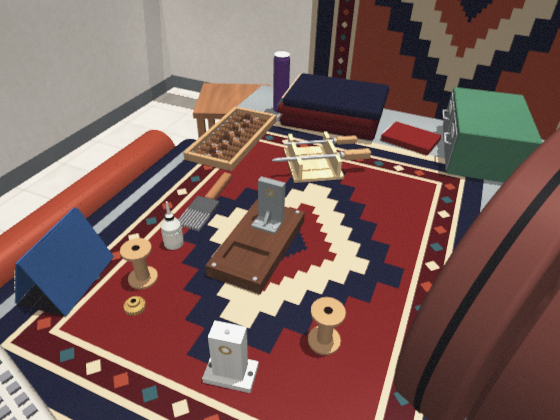

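Top view: stand at about (262,212), with the bracket on its right (283,208) and the pocket on its left (238,210). The block is at (147,243). In the rack the longer spindle runs from its grip (415,250) to its tip (368,182), and the spare is to its right. The bobbins, nut, bottle and comb are all clear of the working line.

```bash
cat > h.py <<'E'
import numpy as np, cv2
from rig import readout, eyes
from scipy.spatial.transform import Rotation as R
from scipy.optimize import least_squares
def pose(s):
    T=np.eye(4); q=s["ee_rot"]; T[:3,:3]=R.from_quat([q[1],q[2],q[3],q[0]]).as_matrix(); T[:3,3]=s["tool_pos"]; return T
def cam(n):
    s=readout.observe(); d=eyes.snapshot(n)
    T=pose(s)@d["mount"] if n=="wrist" else np.array(d["world_from_camera"])
    return d["color"],np.array(d["K"]),T
def save(n,f):
    im,K,T=cam(n); cv2.imwrite(f"pics/{f}.png",im); np.savez(f"pics/{f}.npz",K=K,T=T); return im
def load(f):
    d=np.load(f"pics/{f}.npz"); return d["K"],d["T"]
def back(c,uv,z):
    K,T=c; r=T[:3,:3]@(np.array([1,-1,-1])*(np.linalg.inv(K)@[uv[0],uv[1],1])); return T[:3,3]+r*(z-T[2,3])/r[2]
def proj(c,P):
    K,T=c; p=(np.atleast_2d(P)-T[:3,3])@T[:3,:3]*[1,-1,-1]; p=p@K.T; return p[:,:2]/p[:,2:]
def place(P,v):  # local points -> world, v=x,y,yaw
    c,s=np.cos(v[2]),np.sin(v[2]); P=np.atleast_2d(P); return np.c_[P[:,0]*c-P[:,1]*s+v[0],P[:,0]*s+P[:,1]*c+v[1],P[:,2]]
def fit(obs,v0):  # obs: list of (cam, local pts, pixels)
    f=lambda v:np.concatenate([(proj(c,place(P,v))-np.array(u)).ravel() for c,P,u in obs])
    r=least_squares(f,v0,x_scale=[.01,.01,.1]); return r.x,f(r.x)
E
python3 - <<'E'
from h import *
for n in ["top","side"]: save(n,n+"1")
c=load("top1")
for k,uv,z in [("bracket",(280,208),.1),("pocket",(238,210),.026),("block",(147,243),.02),("grip",(415,250),.06),("tip",(368,182),.05),("bobA",(190,138),.085),("bobB",(187,292),.085),("bottle",(236,140),.11)]: print(k,np.round(back(c,uv,z),3))
im=cv2.imread("pics/top1.png"); a=cv2.resize(im[165:280,120:320],(800,460),interpolation=cv2.INTER_CUBIC); cv2.imwrite("pics/topA.png",a)
E
```

```text
bracket [0.576 0.007 0.1  ]
pocket [0.578 0.117 0.026]
block [0.488 0.349 0.02 ]
grip [ 0.484 -0.327  0.06 ]
tip [ 0.654 -0.213  0.05 ]
bobA [0.749 0.236 0.085]
bobB [0.37  0.225 0.085]
bottle [0.739 0.118 0.11 ]
```

View pics/topA.png

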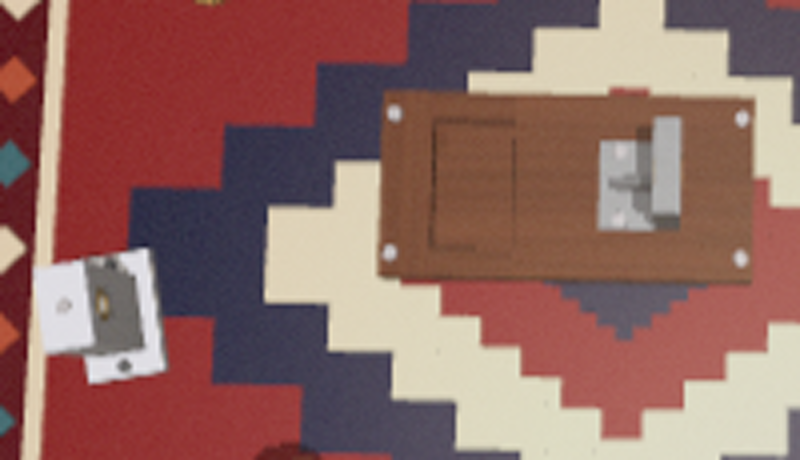

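The enlarged top view shows the base corners at (383,91), (755,98), (751,284) and (379,276). It also shows the block's foot corners and top face, with the block yawed a few degrees from the stand. I'll fit both poses.

```bash
python3 - <<'E'
from h import *
c=load("top1"); o=lambda L:[((x+.5)/4-.5+120,(y+.5)/4-.5+165) for x,y in L]
S=[[.12,-.06,.032],[-.12,-.06,.032],[-.12,.06,.032],[.12,.06,.032]]
v,r=fit([(c,S,o([(383,91),(755,98),(751,284),(379,276)]))],[.58,.05,1.57]); print("stand",v[:2].round(4),np.degrees(v[2]).round(2),r.round(1))
print("pocket",place([.06,0,.02],v).round(4),"bush",place([-.073,0,.11],v).round(4))
B=[[-.025,-.04,.014],[-.025,.04,.014],[.025,.04,.014],[.015,-.025,.114],[-.015,-.025,.114],[-.015,.025,.114],[.015,.025,.114]]
v,r=fit([(c,B,o([(150,248),(166,372),(88,384),(33,268),(83,258),(95,350),(44,356)]))],[.48,.35,1.57]); print("block",v[:2].round(4),np.degrees(v[2]).round(2),r.round(1))
p=pose(readout.observe()); print("jaw dir",p[:3,1].round(3),"x",p[:3,0].round(3))
E
```

```text
stand [0.5753 0.0567] 90.14 [ 0.1 -0.   0.1 -0.1  0.5 -0.1 -0.7  0.1]
pocket [[0.5752 0.1167 0.02  ]] bush [[ 0.5755 -0.0163  0.11  ]]
block [0.4868 0.3454] 100.58 [-0.3  0.3 -0.3 -0.1 -0.   0.   0.2  0.5  0.3  1.  -0.  -1.1  0.1 -0.6]
jaw dir [ 0.309  0.951 -0.001] x [-0.951  0.309  0.   ]
```

```bash
python3 -m pendant '[[87,[0.8,-0.7,0.5],-1.3],[87,[1.6,-1.4,0.5],-2.6],[87,[2.4,-2.1,0.5],-3.9],[87,[3.2,-2.8,0.5],-5.2],[87,[4.0,-3.5,0.5],-6.5],[87,[4.8,-4.2,0.5],-7.8],[87,[5.6,-4.9,0.5],-9.1],[87,[6.4,-5.5,0.5],-10.4],[87,[7.1,-6.0,0.5],-11.7],[87,[7.36,-6.22,0.5],-12.28]]'; python3 -m pendant '[[87,[0,0,0],0],[87,[0,0,0],0]]'
python3 - <<'E'
from h import *
im=save("wrist","w1"); print(proj(load("w1"),place([[-.025,-.04,.014],[-.025,.04,.014],[.025,.04,.014],[.015,-.025,.114],[-.015,-.025,.114],[-.015,.025,.114],[.015,.025,.114]],[.4868,.3454,np.radians(100.58)])).round(0).tolist())
cv2.imwrite("pics/w1b.png",cv2.resize(im,(800,600),interpolation=cv2.INTER_CUBIC))
p=pose(readout.observe());print(p.round(4))
E
```

```text
time_s: 1.08
tool_pos: [0.4913, 0.3419, 0.2505]
ee_rot: [0.001, 0.642, 0.766, 0.0]
contact_force: [-0.8, 0.0, -0.4]
gripper_width: 0.0868
time_s: 1.25
tool_pos: [0.4877, 0.3449, 0.2502]
ee_rot: [-0.0, 0.639, 0.769, -0.0]
contact_force: [0.1, 0.2, -0.6]
gripper_width: 0.087
[[313.0, 199.0], [240.0, 200.0], [239.0, 154.0], [307.0, 183.0], [306.0, 219.0], [246.0, 219.0], [245.0, 184.0]]
[[-1.849e-01  9.827e-01 -1.000e-03  4.869e-01]
 [ 9.827e-01  1.849e-01  2.000e-04  3.458e-01]
 [ 4.000e-04 -9.000e-04 -1.000e+00  2.503e-01]
 [ 0.000e+00  0.000e+00  0.000e+00  1.000e+00]]
```

View pics/w1b.png

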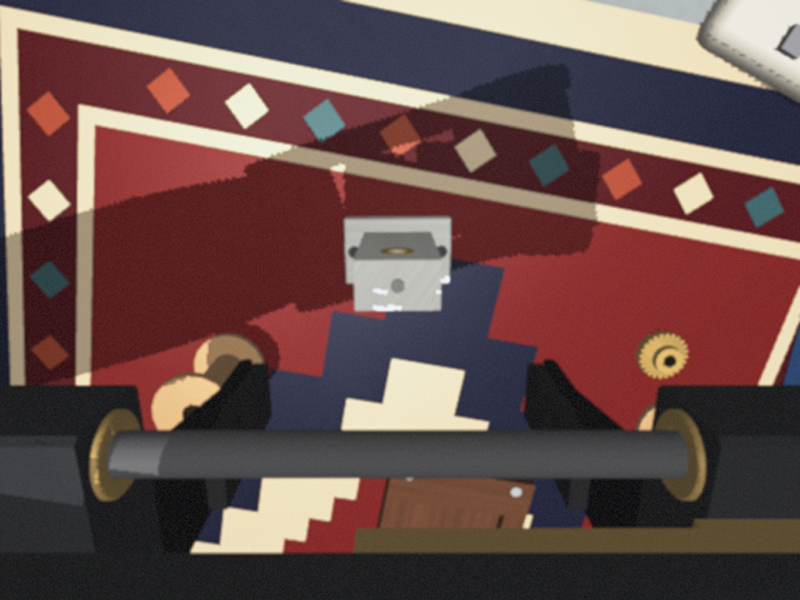

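Wrist view: the block is square to the jaws. Its foot corners are at (345,217), (451,217) and (345,283), and its top face spans (355,260) to (441,310). Refining the fit:

```bash
python3 - <<'E'
from h import *
c=load("w1"); k=.7; o=lambda L:[((x+.5)*k-.5,(y+.5)*k-.5) for x,y in L]
B=[[.025,.04,.014],[.025,-.04,.014],[-.025,.04,.014],[.015,.025,.114],[.015,-.025,.114],[-.015,-.025,.114],[-.015,.025,.114]]
v,r=fit([(c,B,o([(345,217),(451,217),(345,283),(355,260),(441,260),(441,310),(355,310)]))],[.487,.345,1.75]); print(v.round(4),np.degrees(v[2]),r.round(1))
E
```

```text
[0.4882 0.3474 1.7524] 100.40313457315757 [-0.7  0.5  0.6  0.7  0.6 -0.  -0.9 -0.5  0.8 -0.4 -0.1  0.1 -0.1 -0.1]
```

```bash
python3 -m pendant '[[87,[0.03,0.03,-0.8],0],[87,[0.03,0.03,-1.6],0],[87,[0.03,0.03,-2.4],0],[87,[0.03,0.03,-3.2],0],[87,[0.03,0.03,-3.8],0],[87,[0.03,0.03,-4.03],0],[87,[0.03,0.03,-4.03],0],[40,[0.03,0.03,-4.03],0],[40,[0.03,0.03,-4.03],0],[40,[0.03,0.03,-4.03],0]]'; python3 -m pendant '[[40,[0,0,0],0],[40,[0,0,0],0],[40,[0,0,0],0],[40,[0,0,0],0],[40,[0,0,0],0],[40,[0,0,0],0]]'
```

```text
time_s: 2.13
tool_pos: [0.4899, 0.348, 0.0919]
ee_rot: [0.001, 0.638, 0.77, 0.002]
contact_force: [0.4, 0.1, 0.3]
gripper_width: 0.0741
time_s: 2.63
tool_pos: [0.4883, 0.3469, 0.0898]
ee_rot: [-0.0, 0.639, 0.77, -0.0]
contact_force: [-3.4, -1.2, 6.3]
gripper_width: 0.05
```

```bash
python3 -m pendant '[[40,[0,0,0.6],0],[40,[0,0,1.3],0],[40,[0,0,2.0],0],[40,[0.35,-0.9,2.5],-0.3],[40,[0.7,-1.8,2.5],-0.7],[40,[1.05,-2.7,2.5],-1.0],[40,[1.4,-3.6,2.5],-1.4],[40,[1.7,-4.4,2.5],-1.7],[40,[2.0,-5.2,2.5],-2.05],[40,[2.17,-5.76,2.5],-2.05]]'; python3 -m pendant '[[40,[0,0,-0.4],0],[40,[0,0,-0.8],0],[40,[0,0,-1.1],0],[40,[0,0,-1.25],0],[40,[0,0,-1.25],0],[40,[0,0,-1.25],0],[40,[0,0,-1.25],0]]'
python3 - <<'E'
from h import *
t=save("top","t2");w=save("wrist","w2");s=save("side","s2")
f=lambda a,k:cv2.resize(a,None,fx=k,fy=k,interpolation=cv2.INTER_CUBIC)
cv2.imwrite("pics/w2b.png",f(w,800/560))
cv2.imwrite("pics/s2b.png",f(s[165:295,190:330],5)[:600,:700])
print(pose(readout.observe()).round(4))
E
```

```text
time_s: 3.47
tool_pos: [0.5758, 0.1132, 0.1881]
ee_rot: [0.0, 0.706, 0.708, -0.001]
contact_force: [0.3, 0.4, -3.9]
gripper_width: 0.0496
time_s: 4.05
tool_pos: [0.5758, 0.1169, 0.1401]
ee_rot: [0.0, 0.705, 0.71, 0.0]
contact_force: [0.5, -0.0, -4.2]
gripper_width: 0.0497
[[-6.900e-03  1.000e+00  1.900e-03  5.760e-01]
 [ 1.000e+00  6.900e-03  1.000e-04  1.168e-01]
 [ 1.000e-04  1.900e-03 -1.000e+00  1.404e-01]
 [ 0.000e+00  0.000e+00  0.000e+00  1.000e+00]]
```

View pics/s2b.png

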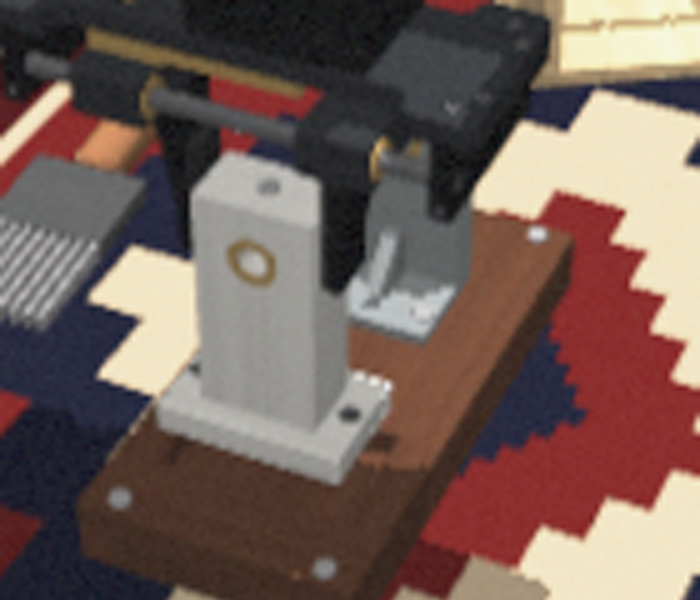

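View pics/w2b.png

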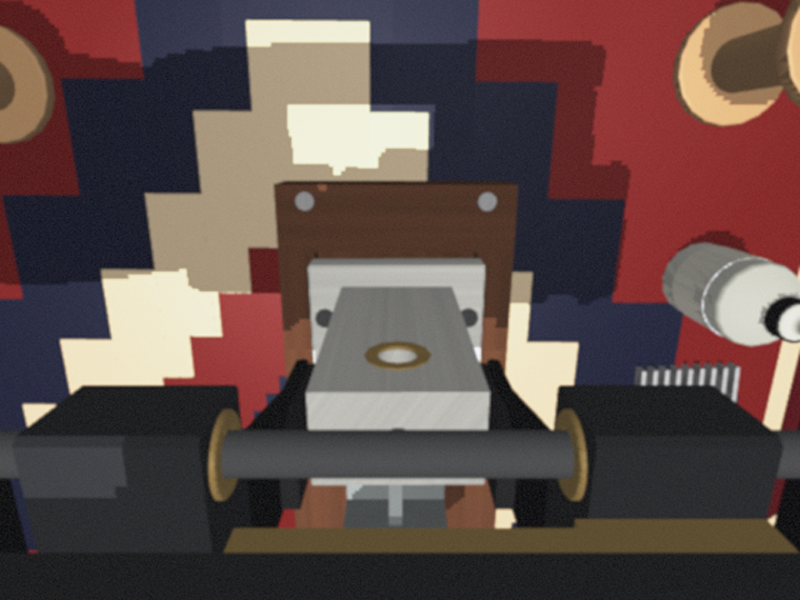

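Side crop: the block hangs square above the pocket. The base corners are at (80,505) and (573,235), and the foot-top corners at (160,405), (335,465) and (390,385). Wrist view: laterally centred, with the base far corners at (277,185) and (517,185) and the foot edge from (309,262) to (485,262). Checking the relative offset along y numerically:

```bash
python3 - <<'E'
from h import *
w=load("w2");s=load("s2"); W=lambda L:[((x+.5)*.7-.5,(y+.5)*.7-.5) for x,y in L]; S=lambda L:[((x+.5)/5-.5+190,(y+.5)/5-.5+165) for x,y in L]
y=np.radians(90.2)
SW=(w,[[.12,.06,.032],[.12,-.06,.032]],W([(277,185),(517,185)])); SS=(s,[[.12,-.06,.032],[-.12,.06,.032]],S([(80,505),(573,235)]))
zb=.0503
BW=(w,[[.025,.04,zb+.014],[.025,-.04,zb+.014],[.015,.025,zb+.114],[.015,-.025,zb+.114]],W([(309,262),(485,262),(309,392),(489,392)]))
BS=(s,[[.025,-.04,zb+.014],[.025,.04,zb+.014],[-.025,.04,zb+.014]],S([(160,405),(335,465),(390,385)]))
for n,o,v0 in [("stand w",[SW],[.575,.057,y]),("stand s",[SS],[.575,.057,y]),("block w",[BW],[.575,.117,y]),("block s",[BS],[.575,.117,y])]:
    v,r=fit(o,v0); q=place([.06,0,0],v)[0] if n[0]=="s" else v; print(n,"pocket/block",q[:2].round(4),np.degrees(v[2]).round(2),r.round(1))
E
```

```text
stand w pocket/block [0.5769 0.1174] 90.36 [-1.6  0.1  1.6  0.1]
stand s pocket/block [0.5729 0.1205] 91.02 [-0.2  0.2  0.2 -0.3]
block w pocket/block [0.5771 0.1179] 90.37 [-0.1  4.8  1.   4.7 -1.2 -3.   0.7 -3.1]
block s pocket/block [0.5747 0.1227] 89.35 [-1.  -0.3  0.4  0.1  0.6  0. ]
```

```bash
cat > joint.py <<'E'
from h import *
w=load("w2");s=load("s2");t=load("top1"); W=lambda L:np.array([((x+.5)*.7-.5,(y+.5)*.7-.5) for x,y in L]); S=lambda L:np.array([((x+.5)/5-.5+190,(y+.5)/5-.5+165) for x,y in L])
o=lambda L:np.array([((x+.5)/4-.5+120,(y+.5)/4-.5+165) for x,y in L])
a=.12;b=.06;h=.032
stand=[(0,[[a,b,h],[a,-b,h]],W([(277,185),(517,185)])),(1,[[a,-b,h],[-a,b,h]],S([(80,505),(573,235)])),
 (2,[[a,-b,h],[-a,-b,h],[-a,b,h],[a,b,h]],o([(383,91),(755,98),(751,284),(379,276)]))]
block=[(0,[[.025,.04,.014],[.025,-.04,.014],[.015,.025,.114],[.015,-.025,.114],[.015,0,.09]],W([(309,262),(485,262),(309,392),(489,392),(397,356)])),
 (1,[[.025,-.04,.014],[.025,.04,.014],[-.025,.04,.014],[.025,.04,0],[.015,-.025,.014],[.015,-.025,.114],[.015,.025,.114],[.015,.025,.014],[-.015,-.025,.114],[.015,0,.09]],S([(160,405),(335,465),(390,385),(335,485),(205,395),(193,200),(322,225),(318,432),(230,155),(252,262)]))]
C=[w,s,t]
def sh(i,d): T=C[i][1].copy(); T[:3,3]+=d; return C[i][0],T
def bl(P,v): return R.from_euler("ZYX",v[3:6]).apply(np.array(P))+v[:3]
def f(p):
    d=p[9:18].reshape(3,3); r=[]
    for i,P,u in stand: r.append((proj(sh(i,d[i]),place(P,p[:3]))-u).ravel()/.7)
    for i,P,u in block: r.append((proj(sh(i,d[i]),bl(P,p[3:9]))-u).ravel()/.7)
    r+=[p[9:18]/.0012,(p[5:6]-.0503)/.001,p[8:9]/.004,p[7:8]/TS]
    return np.concatenate(r)
for TS in (.004,.05):
    p0=np.r_[.575,.057,1.573,.576,.117,.05,1.573,0,0,np.zeros(9)]
    q=least_squares(f,p0,x_scale="jac"); p=q.x
    print("cost",q.cost.round(1),"pocket",place([.06,0,0],p[:3])[0,:2].round(4),np.degrees(p[2]).round(2),"block",p[3:6].round(4),np.degrees(p[6:9]).round(2),"shifts",(p[9:]*1e3).round(1)); print((f(p)[:-12]*.7).round(1))
E
python3 joint.py
```

```text
cost 56.1 pocket [0.5757 0.1176] 90.31 block [0.5758 0.12   0.0509] [ 9.032e+01 -1.350e+00  6.000e-02] shifts [-1.1  0.2  0.8  0.6 -0.8  1.6  0.4  0.5  0.2]
[-1.4  0.   1.2  0.2 -0.6 -0.7  0.4 -0.1 -0.1  0.  -0.1 -0.3  0.4 -0.3
 -0.7  0.2 -0.6  2.5  0.9  2.5 -1.4 -1.1  0.5 -1.2  0.7 -0.9 -0.6 -0.6
  1.  -0.7  0.8 -0.4  1.1  0.6 -0.5  0.5 -0.2 -1.1 -1.5  1.  -0.3  0.4
  0.  -0.6  0.4  0.4]
cost 20.5 pocket [0.5758 0.1174] 90.31 block [0.5759 0.1213 0.05  ] [90.41 -2.81  0.1 ] shifts [-1.   0.   2.1  0.5 -0.4  1.5  0.5  0.4  0.2]
[-1.1 -0.1  0.8  0.1 -0.5 -1.   0.4 -0.3 -0.   0.  -0.  -0.3  0.4 -0.3
 -0.7  0.2 -0.3  0.4  0.5  0.2 -0.3  0.3 -0.4 -0.   0.8 -0.7 -0.9 -0.4
  0.8 -0.5  0.6  0.2  0.8  0.9 -0.7  0.8  0.2 -1.5 -1.2  0.6 -0.5  0.7
  0.4 -0.7  0.7  0.1]
```

The joint fit shows the block has tilted 2.8° in the grip, with its foot swung about 4 mm toward +y. I'll shift by −3.5 mm in y and lower while watching the force. It should settle flat on its lower edge when released.

```bash
python3 -m pendant '[[40,[0,-0.09,0],0],[40,[0,-0.09,-0.15],0],[40,[0,-0.09,-0.3],0],[40,[0,-0.09,-0.4],0],[40,[0,-0.09,-0.5],0],[40,[0,-0.09,-0.58],0],[40,[0,-0.09,-0.58],0],[40,[0,-0.09,-0.58],0]]'
```

```text
time_s: 4.87
tool_pos: [0.575, 0.1129, 0.1157]
ee_rot: [-0.0, 0.705, 0.709, -0.0]
contact_force: [-0.2, 0.6, -4.1]
gripper_width: 0.0502
```

```bash
python3 -m pendant '[[40,[0,0,-0.05],0],[40,[0,0,-0.1],0],[40,[0,0,-0.13],0],[40,[0,0,-0.13],0]]'; python3 -c "
from h import *
s=readout.observe();print(s['contact_force'],s['torque'])"
```

```text
time_s: 5.2
tool_pos: [0.5753, 0.113, 0.1107]
ee_rot: [-0.0, 0.705, 0.709, 0.0]
contact_force: [-0.4, -0.1, -5.1]
gripper_width: 0.0501
[-0.36412136 -0.12352967 -5.09370544] [ 0.06393504  0.02028794 -0.04616937]
```

```bash
python3 -m pendant '[[40,[0,0,-0.03],0],[40,[0,0,-0.05],0],[40,[0,0,-0.05],0],[40,[0,0,-0.05],0]]'
```

```text
time_s: 5.53
tool_pos: [0.5755, 0.1131, 0.1101]
ee_rot: [0.0, 0.705, 0.709, 0.0]
contact_force: [-4.3, 1.8, 4.9]
gripper_width: 0.0496
```

```bash
python3 -m pendant '[[56,[0,0,0],0],[56,[0,0,0],0],[56,[0,0,0],0],[75,[0,0,0],0],[75,[0,0,0],0],[75,[0,0,0.5],0],[75,[0,0,1.2],0],[75,[0,0,2],0],[75,[0,0,2.5],0],[75,[0,0,2.5],0]]'
python3 - <<'E'
from h import *
t=save("top","t3");w=save("wrist","w3");s=save("side","s3")
f=lambda a,k:cv2.resize(a,None,fx=k,fy=k,interpolation=cv2.INTER_CUBIC)
a=f(s[165:295,190:330],4)[:520,:560]; b=f(w[90:350,210:350],2)
b=cv2.copyMakeBorder(b[:520],0,0,0,0,0); cv2.imwrite("pics/s3b.png",np.hstack([a[:,80:480],b]))
print(pose(readout.observe())[:3,3].round(4))
E
```

```text
time_s: 6.37
tool_pos: [0.5786, 0.113, 0.2151]
ee_rot: [0.003, 0.705, 0.709, 0.004]
contact_force: [1.7, -0.0, 0.9]
gripper_width: 0.0745
[0.5751 0.1128 0.2083]
```

View pics/s3b.png

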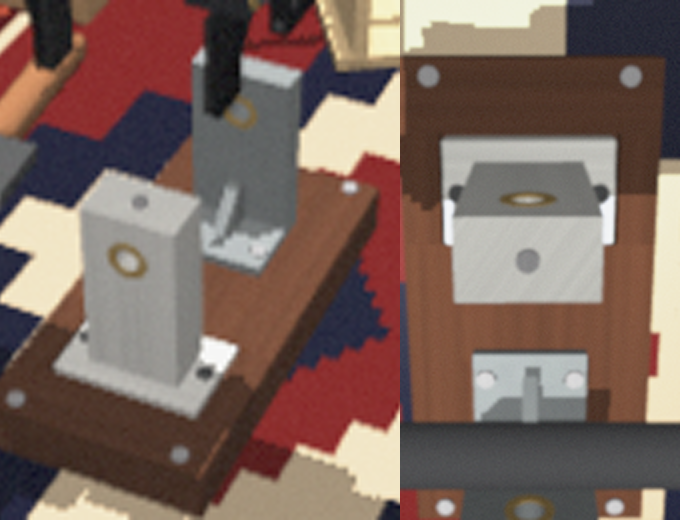

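The block is seated flat and square: the foot is inside the pocket, and its bore lines up with the bracket bush in the wrist half (527–530 px). Next, the spindle.

```bash
python3 -m pendant '[[75,[0,0,0.6],0],[75,[-0.1,-0.8,1.05],-1],[75,[-0.3,-1.7,1.05],-2],[75,[-0.5,-2.6,1.05],-3],[75,[-0.7,-3.5,1.05],-4],[75,[-0.9,-4.4,1.05],-5],[75,[-1.1,-5.3,1.05],-6],[75,[-1.3,-6.2,1.05],-7],[75,[-1.5,-7.1,1.05],-8],[75,[-1.7,-8,1.05],-9]]'; python3 -m pendant '[[75,[-0.2,-0.9,0],-0.8],[75,[-0.4,-1.8,0],-1.6],[75,[-0.55,-2.6,0],-2.2],[75,[-0.58,-3,0],-2.3],[75,[-0.58,-3,0],-2.3],[75,[-0.58,-3,0],-2.3]]'
python3 - <<'E'
from h import *
w=save("wrist","w4"); cv2.imwrite("pics/w4b.png",cv2.resize(w,(800,600),interpolation=cv2.INTER_CUBIC))
print(pose(readout.observe()).round(4))
E
```

```text
time_s: 7.35
tool_pos: [0.5057, -0.2083, 0.2487]
ee_rot: [-0.001, 0.923, 0.384, -0.001]
contact_force: [0.2, -0.2, -0.6]
gripper_width: 0.0752
time_s: 7.85
tool_pos: [0.4834, -0.3269, 0.249]
ee_rot: [-0.002, 0.957, 0.291, -0.001]
contact_force: [0.4, 0.9, -0.6]
gripper_width: 0.0751
[[ 0.8299  0.5579 -0.0017  0.4839]
 [ 0.5579 -0.8299  0.0025 -0.326 ]
 [-0.     -0.003  -1.      0.2494]
 [ 0.      0.      0.      1.    ]]
```

View pics/w4b.png

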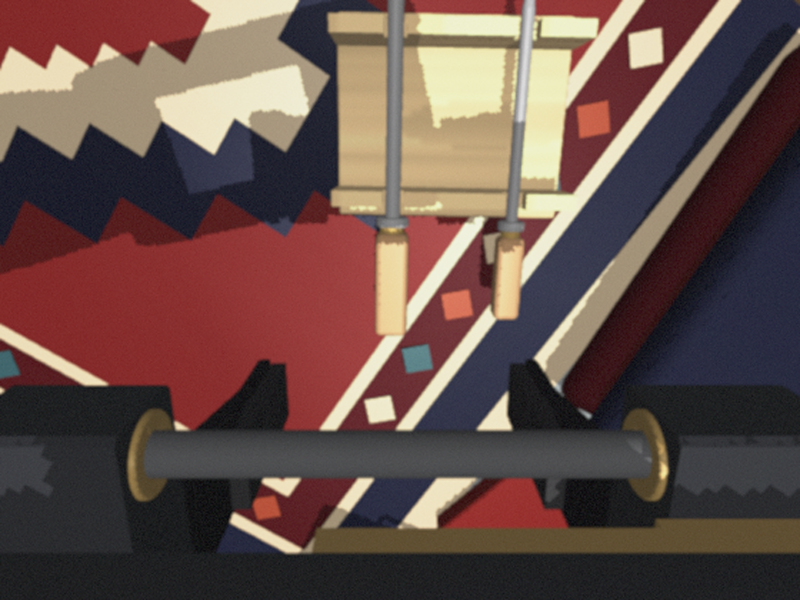

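Wrist view: the longer spindle's grip runs from rear corners (376,335) and (405,335) to the collar at row about 220. The shaft runs up along column 393 to 397. The spare is to its right, at columns 495–525.

```bash
python3 - <<'E'
from h import *
c=load("w4"); B=lambda x,y,z: back(c,((x+.5)*.7-.5,(y+.5)*.7-.5),z)
rear=B(390.5,335,.061); a=B(392.5,212,.05); b=B(396.5,10,.05); sp=B(507,235,.059)
u=b-a; ang=np.arctan2(u[1],u[0]); d=np.array([np.cos(ang),np.sin(ang)])
print("ang",np.degrees(ang),"rear",rear.round(4),"shaft",a.round(4),b.round(4),"collar",B(394,222,.05).round(4))
g=rear[:2]+.036*d; print("grip from rear",g.round(4)," along-dist rear->collar",(B(394,222,.05)[:2]-rear[:2])@d)
n=[-d[1],d[0]]; print("lateral of grip vs shaft line", (rear[:2]-a[:2])@n, "spare sep",(sp[:2]-a[:2])@n)
p=pose(readout.observe()); print("tool", np.degrees(np.arctan2(p[1,0],p[0,0])))
E
```

```text
ang 32.486095562063596 rear [ 0.442  -0.3487  0.061 ] shaft [ 0.5123 -0.3035  0.05  ] [ 0.6143 -0.2386  0.05  ] collar [ 0.5073 -0.308   0.05  ]
grip from rear [ 0.4724 -0.3294]  along-dist rear->collar 0.07693481546299226
lateral of grip vs shaft line -0.00040465846771492453 spare sep -0.07597302134964176
tool 33.907870652151566
```

```bash
python3 -m pendant '[[50,[-0.08,0.035,-0.6],-0.28],[50,[-0.08,0.035,-1.4],-0.28],[50,[-0.08,0.035,-2.2],-0.28],[50,[-0.08,0.035,-3.0],-0.28],[50,[-0.08,0.035,-3.8],-0.28],[50,[-0.08,0.035,-4.5],-0.28],[50,[-0.08,0.035,-5.0],-0.28],[50,[-0.08,0.035,-5.26],-0.28],[50,[-0.08,0.035,-5.26],-0.28],[50,[-0.08,0.035,-5.26],-0.28]]'; python3 -m pendant '[[15,[0,0,0],0],[15,[0,0,0],0],[15,[0,0,0],0],[15,[0,0,0],0],[15,[0,0,0],0],[15,[0,0,0],0],[15,[0,0,0],0],[15,[0,0,0],0]]'
```

```text
time_s: 8.73
tool_pos: [0.4814, -0.3247, 0.0407]
ee_rot: [-0.0, 0.96, 0.28, -0.0]
contact_force: [-0.1, -0.2, -0.9]
gripper_width: 0.0503
time_s: 9.4
tool_pos: [0.481, -0.326, 0.0409]
ee_rot: [0.0, 0.96, 0.28, 0.0]
contact_force: [-0.5, 0.7, 2.9]
gripper_width: 0.0215
```

```bash
python3 -m pendant '[[15,[0,0,0.3],0],[15,[0,0,0.7],0],[15,[0,0,1.1],0],[15,[0,0,1.5],0],[15,[0,0,1.5],0],[15,[0.3,0.1,1.5],1.2],[15,[0.7,0.25,1.5],2.5],[15,[1,0.45,1.5],3.8],[15,[1.3,0.6,1.5],5.1],[15,[1.6,0.75,1.5],6.4]]'; python3 -m pendant '[[15,[0.3,0.1,0],1.3],[15,[0.5,0.25,0],2.6],[15,[0.7,0.35,0],3.9],[15,[0.76,0.4,0],5.0],[15,[0.76,0.4,0],5.15],[15,[0.76,0.4,0],5.15],[15,[0.76,0.4,0],5.15]]'
python3 - <<'E'
from h import *
w=save("wrist","w5");s=save("side","s5");t=save("top","t5")
p=pose(readout.observe());print(p.round(4)); print(readout.observe()["gripper_width"])
f=lambda a,k:cv2.resize(a,None,fx=k,fy=k,interpolation=cv2.INTER_CUBIC)
a=f(w[:,180:380],1.4); b=f(s[95:245,230:365],3.9)[:588]; d=f(t[165:290,240:380],3)
cv2.imwrite("pics/m5.png",np.hstack([a[:588,:280],b[:,:520]])); cv2.imwrite("pics/d5.png",d)
E
```

```text
time_s: 10.23
tool_pos: [0.545, -0.295, 0.0996]
ee_rot: [-0.001, 0.844, 0.536, -0.0]
contact_force: [0.3, -0.2, -0.5]
gripper_width: 0.0215
time_s: 10.82
tool_pos: [0.5748, -0.2797, 0.1]
ee_rot: [-0.0, 0.707, 0.707, -0.0]
contact_force: [0.0, 0.2, -1.4]
gripper_width: 0.0219
[[-1.900e-03  1.000e+00 -2.000e-04  5.749e-01]
 [ 1.000e+00  1.900e-03  0.000e+00 -2.800e-01]
 [ 0.000e+00 -2.000e-04 -1.000e+00  1.004e-01]
 [ 0.000e+00  0.000e+00  0.000e+00  1.000e+00]]
0.021962001180890152Traceback (most recent call last):
  File "<stdin>", line 6, in <module>
    return _nx.concatenate(arrs, 1, dtype=dtype, casting=casting)
           ~~~~~~~~~~~~~~~^^^^^^^^^^^^^^^^^^^^^^^^^^^^^^^^^^^^^^^
ValueError: all the input array dimensions except for the concatenation axis must match exactly, but along dimension 0, the array at index 0 has size 588 and the array at index 1 has size 585
```

```bash
python3 - <<'E'
from h import *
w=cv2.imread("pics/w5.png");s=cv2.imread("pics/s5.png")
f=lambda a,k:cv2.resize(a,None,fx=k,fy=k,interpolation=cv2.INTER_CUBIC)
a=f(w[:,180:380],1.4); b=f(s[95:245,230:360],4)
cv2.imwrite("pics/m5.png",np.hstack([a[:588],b[:588]]))
E
```

```text
(no output)
```

View pics/m5.png

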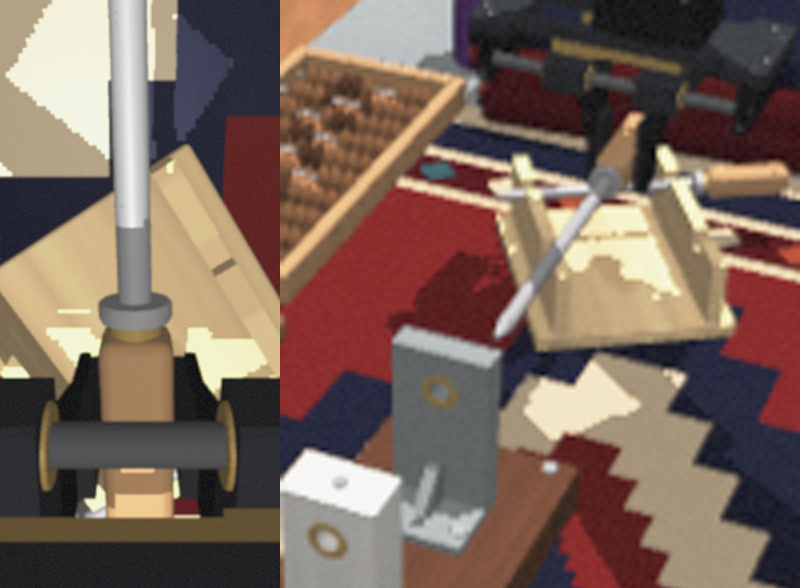

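Left half (wrist): the shaft runs from the collar at (135,310) to (128,0), a slight lean. Right half (side): collar at (605,182), tip at (499,335). Bracket bush at (439,391), block bush at (328,540). I'll work out the shaft's yaw and pitch, and the bushes' relative position.

```bash
python3 - <<'E'
from h import *
w=load("w5");s=load("s5"); p=pose(readout.observe())
W=lambda x,y:((x+.5)/1.4-.5+180,(y+.5)/1.4-.5); S=lambda x,y:((x+.5)/4-.5+230,(y+.5)/4-.5+95)
for z in (.10,.11): print("wrist",z,[back(w,W(x,y),z).round(4) for x,y in [(136,300),(134,225),(132,150),(128,3)]])
def ray(c,uv,ax,val):
    K,T=c; r=T[:3,:3]@(np.array([1,-1,-1])*(np.linalg.inv(K)@[uv[0],uv[1],1])); return T[:3,3]+r*(val-T[ax,3])/r[ax]
for n,uv,x in [("tip",(499,335),.575),("collar",(605,182),.575),("bracket bush inner face",(439,391),.5755),("block bush outer",(328,540),.5755)]: print(n,ray(s,S(*uv),0,x).round(4))
for y in (-.066,-.062,-.058): print("tip at y",y,ray(s,S(499,335),1,y).round(4))
print("bracket inner y=-.0003",ray(s,S(439,391),1,-.0003).round(4),"block face y=.1317",ray(s,S(328,540),1,.1317).round(4))
E
```

```text
wrist 0.1 [array([ 0.5751, -0.2478,  0.1   ]), array([ 0.5745, -0.2241,  0.1   ]), array([ 0.574 , -0.2024,  0.1   ]), array([ 0.573 , -0.1646,  0.1   ])]
wrist 0.11 [array([ 0.5751, -0.2447,  0.11  ]), array([ 0.5746, -0.2226,  0.11  ]), array([ 0.5741, -0.2022,  0.11  ]), array([ 0.5732, -0.1669,  0.11  ])]
tip [ 0.575  -0.8881 -0.4107]
collar [ 0.575  -1.4584 -0.5152]
bracket bush inner face [ 0.5755 -0.6417 -0.3214]
block bush outer [ 0.5755 -0.325  -0.2568]
tip at y -0.066 [ 0.415  -0.066   0.1499]
tip at y -0.062 [ 0.4143 -0.062   0.1527]
tip at y -0.058 [ 0.4135 -0.058   0.1554]
bracket inner y=-.0003 [ 4.272e-01 -3.000e-04  1.542e-01] block face y=.1317 [0.4366 0.1317 0.1592]
```

```bash
python3 - <<'E'
from h import *
s=load("s5"); S=lambda x,y:((x-280+.5)/4-.5+230,(y+.5)/4-.5+95)
def ray(c,uv,ax,val):
    K,T=c; r=T[:3,:3]@(np.array([1,-1,-1])*(np.linalg.inv(K)@[uv[0],uv[1],1])); return T[:3,3]+r*(val-T[ax,3])/r[ax]
for y in (-.066,-.062,-.058): print("tip",ray(s,S(499,335),1,y).round(4))
for y in (-.250,-.246,-.242): print("collar",ray(s,S(605,182),1,y).round(4))
print("bracket",ray(s,S(439,391),1,-.0003).round(4),"block",ray(s,S(328,540),1,.1317).round(4))
E
```

```text
tip [ 0.5705 -0.066   0.104 ]
tip [ 0.5689 -0.062   0.107 ]
tip [ 0.5673 -0.058   0.11  ]
collar [ 0.5757 -0.25    0.1054]
collar [ 0.5743 -0.246   0.1078]
collar [ 0.573  -0.242   0.1102]
bracket [ 5.773e-01 -3.000e-04  1.070e-01] block [0.5749 0.1317 0.1079]
```

The spindle is level, but points about 1.4° toward −x in the grip. I'll correct the yaw and x, then nose into the bracket.

```bash
python3 -m pendant '[[15,[0.04,0,0.01],-0.25],[15,[0.04,0.2,0.01],-0.25],[15,[0.04,0.5,0.01],-0.25],[15,[0.04,0.8,0.01],-0.25],[15,[0.04,1.1,0.01],-0.25],[15,[0.04,1.3,0.01],-0.25],[15,[0.04,1.5,0.01],-0.25],[15,[0.04,1.6,0.01],-0.25],[15,[0.04,1.6,0.01],-0.25]]'
python3 - <<'E'
from h import *
w=save("wrist","w6");s=save("side","s6"); st=readout.observe(); print(st["contact_force"].round(2) if hasattr(st["contact_force"],"round") else st["contact_force"],st["torque"],pose(st)[:3,3].round(4))
f=lambda a,k:cv2.resize(a,None,fx=k,fy=k,interpolation=cv2.INTER_CUBIC)
a=f(w[:,180:380],1.4); b=f(s[95:245,230:360],4)
cv2.imwrite("pics/m6.png",np.hstack([a[:588],b[:588]]))
E
```

```text
time_s: 11.72
tool_pos: [0.577, -0.2145, 0.101]
ee_rot: [-0.0, 0.713, 0.701, 0.0]
contact_force: [0.1, -0.2, -0.6]
gripper_width: 0.022
[ 1.09 -0.83 -1.08] [-0.18298793  0.00874753  0.01326379] [ 0.5771 -0.2157  0.1011]
```

View pics/m6.png

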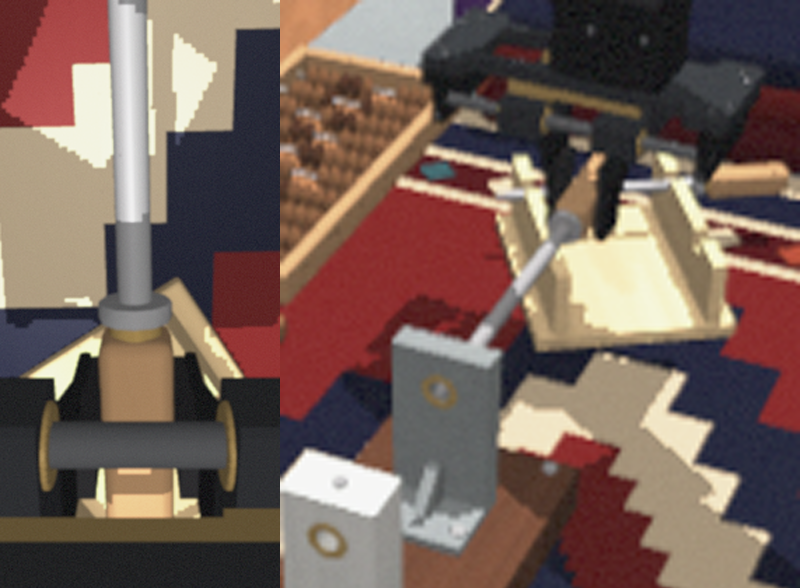

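The tip has entered the bracket bush with almost no contact force, and the shaft disappears behind the plate toward the bush at (439,391). Advancing toward the block.

```bash
python3 -m pendant '[[15,[0,0.2,0],0],[15,[0,0.5,0],0],[15,[0,0.8,0],0],[15,[0,1.1,0],0],[15,[0,1.4,0],0],[15,[0,1.7,0],0],[15,[0,2.0,0],0],[15,[0,2.1,0],0],[15,[0,2.1,0],0]]'; python3 -c "
from h import *
s=readout.observe();print(s['contact_force'],s['torque'],s['tool_pos'])"
```

```text
time_s: 12.57
tool_pos: [0.5769, -0.1302, 0.101]
ee_rot: [-0.0, 0.713, 0.701, 0.0]
contact_force: [-0.5, 0.1, -1.7]
gripper_width: 0.0214
[-0.54325101  0.09156888 -1.68130657] [-0.16035838  0.04514678  0.04085202] [ 0.57693757 -0.13018912  0.10095812]
```

```bash
python3 -m pendant '[[15,[0,0.15,0],0],[15,[0,0.3,0],0],[15,[0,0.45,0],0],[15,[0,0.6,0],0],[15,[0,0.75,0],0],[15,[0,0.75,0],0]]'; python3 -c "
from h import *
s=readout.observe();print(s['contact_force'],s['torque'],s['tool_pos'])"
```

```text
time_s: 13.07
tool_pos: [0.5768, -0.1006, 0.1009]
ee_rot: [-0.0, 0.713, 0.701, 0.0]
contact_force: [-0.3, 0.7, -1.1]
gripper_width: 0.0218
[-0.30504513  0.73963786 -1.0896219 ] [-0.16063625 -0.015341    0.02395819] [ 0.5768306  -0.10055881  0.10085553]
```

```bash
python3 -m pendant '[[15,[0,0.2,0],0],[15,[0,0.4,0],0],[15,[0,0.6,0],0],[15,[0,0.8,0],0],[15,[0,0.95,0],0],[15,[0,0.95,0],0]]'; python3 -m pendant '[[15,[0,0.05,0],0],[15,[0,0.1,0],0],[15,[0,0.15,0],0],[15,[0,0.15,0],0]]'
```

```text
time_s: 13.57
tool_pos: [0.5768, -0.0622, 0.1009]
ee_rot: [-0.0, 0.713, 0.701, 0.0]
contact_force: [-0.3, 0.5, -0.0]
gripper_width: 0.0218
time_s: 13.9
tool_pos: [0.5769, -0.0576, 0.1009]
ee_rot: [-0.0, 0.713, 0.701, 0.0]
contact_force: [1.1, 0.7, -1.0]
gripper_width: 0.0218
```

Creeping until the collar makes contact.

```bash
for i in 1 2; do python3 -m pendant '[[15,[0,0.04,0],0],[15,[0,0.07,0],0],[15,[0,0.07,0],0]]'; done
```

```text
time_s: 14.15
tool_pos: [0.5769, -0.0548, 0.1009]
ee_rot: [-0.0, 0.713, 0.701, 0.0]
contact_force: [0.3, -0.4, -0.4]
gripper_width: 0.022
time_s: 14.4
tool_pos: [0.5769, -0.0519, 0.1009]
ee_rot: [-0.0, 0.713, 0.701, 0.0]
contact_force: [-0.3, -0.1, -0.9]
gripper_width: 0.0218
```

```bash
python3 -m pendant '[[15,[0,0.03,0],0],[15,[0,0.05,0],0],[15,[0,0.05,0],0]]'; python3 -m pendant '[[15,[0,0.03,0],0],[15,[0,0.05,0],0],[15,[0,0.05,0],0]]'
```

```text
time_s: 14.65
tool_pos: [0.5769, -0.0499, 0.1009]
ee_rot: [-0.0, 0.713, 0.701, 0.0]
contact_force: [-0.3, 0.8, -0.8]
gripper_width: 0.0214
time_s: 14.9
tool_pos: [0.5769, -0.0497, 0.1009]
ee_rot: [0.001, 0.713, 0.701, -0.001]
contact_force: [-0.7, -5.8, -2.0]
gripper_width: 0.0219
```

Contact at y = −0.0497 with a −5.8 N reaction, where I predicted it. Adding a slight preload and checking by camera.

```bash
python3 -m pendant '[[15,[0,0.02,0],0],[15,[0,0.02,0],0],[15,[0,0.02,0],0],[15,[0,0.02,0],0]]'
python3 - <<'E'
from h import *
w=save("wrist","w7");s=save("side","s7");st=readout.observe(); print(st["contact_force"],st["torque"],st["tool_pos"])
f=lambda a,k:cv2.resize(a,None,fx=k,fy=k,interpolation=cv2.INTER_CUBIC)
a=f(w[:,180:380],1.4); b=f(s[145:295,200:330],4)
cv2.imwrite("pics/m7.png",np.hstack([a[:588],b[:588]]))
E
```

```text
time_s: 15.23
tool_pos: [0.5769, -0.0497, 0.101]
ee_rot: [0.001, 0.714, 0.701, -0.001]
contact_force: [0.1, -7.8, -2.0]
gripper_width: 0.0218
[ 0.1620866  -9.91110155 -2.8176215 ] [-1.52686771  0.17848037  0.04447422] [ 0.57691631 -0.0496917   0.1009544 ]
```

View pics/m7.png

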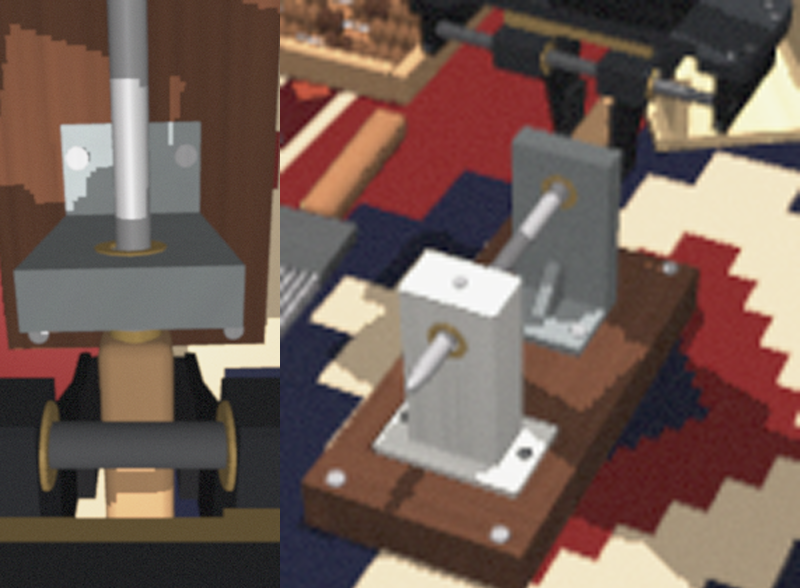

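The shaft runs through both bushes with the nose out past the block. The block is flat in the pocket and the collar is hidden tight against the bracket. Handing in.

```bash
python3 -c "
from rig import workorder; print(workorder.close_job())"
```

```text
the job is handed in; nothing more can be done
None
```

The stand is back together and the job is handed in, at about 15 s on the robot's clock. The bearing block sits in the pocket, and the longer spindle runs through the bracket and block bushings. Its collar is against the bracket, and the gripper still holds the wooden grip so you can fit the end nut.

- **Block:** the camera fit showed it had tilted about 2.8° in the grip on the way over, so I shifted it 3.5 mm before lowering. It settled when released. The last side picture shows it flat and square by eye; I did not measure its final tilt.
- **Spindle:** it went through both bushings with about 1 N of contact force or less. The collar made contact at TCP y = −0.0497 m; I had predicted −0.050 m. I left about 8–10 N of push on it, and the grip opening reads 21.8 mm on the 22 mm grip.
- **Last picture:** the nose stands out past the far face of the block. The bracket hides the collar's contact in that view, so that check rests on the force reading and the position.
- **Disagreements:** single-camera position readings differed by up to about 4 mm between cameras. My first angle for the spindle in the rack also didn't hold: it sat about 1.4° off in the grip, and I corrected that before inserting it.
- **Other items on the desk:** I kept the arm's path clear of them, but took no final measurement of their positions.

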